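# Open the cooling water to the induction coil

### The arm

A 6-joint arm with a two-finger parallel gripper is mounted at the origin on the work surface. World frame = base frame: x ahead of the robot, y to its left, z up, the work surface at z = 0. Lengths are in m, angles in rad, forces in N, time in s.
With the tool pointing down it reaches from about 0.275 to 0.775 m from the base axis. Payload 14.6 kg.
Tool frame: the origin (TCP) lies at the very end of the fingers, on their centre line; the grasp point (between the pads) lies 19 mm behind it; z points along the fingers, x is the direction in which the jaws open and shut, and the axes are right-handed (so a half turn about z gives the same grasp; the last joint's range is limited). The gripper opens to 85 mm and grips with 20 to 120 N. Pads are 22 mm wide; open, the fingers measure 114 mm over their backs; the gripper's body (76 mm by 85 mm) begins 54 mm behind the grasp point. The pads swing forward as they close: fully open they stand 13 mm farther back than shut.
Start: joints at [-1.497, 0.263, -0.048, 1.259, 0, 1.415], TCP at [0.119, -0.511, 0.231] pointing down, gripper open.
Joint ranges: [-2.65, 2.65], [-0.89, 1.7], [-1.18, 1.37], [-2.13, 2.11], [-1.35, 1.29], [-3.14, 3.14]. Speed limits (rad/s): [1.89, 1.89, 2.57, 2.79, 3.14, 3.14].

### API

Orientations are given as a unit quaternion [w, x, y, z].
In Python, from station import arm gives the robot as it stands.
- The arm moves only by the shell command python3 -m jog 'ROWS' [FORCE]. ROWS is JSON, a list that holds one entry, the list of rows, each a list of 7 numbers: the shift along the tool's x, y, z in cm, then the turn, a rotation vector about the tool's x, y, z in degrees, then the closure, from -1 (fully open) to 1 (shut). In form: [[[x, y, z, wx, wy, wz, hand], ...]]. A call has 1 to 12 rows; each row is the pose to reach, as a shift and turn from the pose commanded when the call began, along the tool's axes at that moment; what a row does not reach only later rows make up. A row lasts 1/12 s, in which the tool goes at most 41.7 mm and 7.16 degrees, less where a joint would pass 70% of its speed; a pose out of reach is approached as far as the arm can. A call with a gripper value outside its range is refused whole. The fingers move at their own pace and stop on an object; FORCE is the grip in N (left out, the last holds). Time passes only in rows, so rows that repeat a pose let the fingers close. It gives the time, the measured TCP pose, the force and the opening at its end, in the units of the state.
- arm.observe(): the state, without advancing time (a new reading comes with each control period).
- arm.read_camera(name): name is "scene" or "side" or "wrist"; returns (picture, depth): 420x560x3 uint8, red, green, blue; 420x560 float32, m along the optical axis (not along the pixel's ray), 0 where there is no reading.
- arm.camera_model(name): a dict with "intrinsics" (3x3 intrinsics, pixels), "D" ([k1, k2, p1, p2, k3] as OpenCV has them; the pictures are not rectified), "extrinsics" (4x4, takes a point from camera to world coordinates). Camera axes: x right, y down, z forward; pixel columns grow to the right and rows downward; lengths in m; the calibration is good to about 2 mm. A picture is of the moment at which its call begins: read the wrist's pose just before it. camera_model takes no time and is no camera call; for the wrist camera it gives the pose at the moment of the call.
- arm.hand_in(): hands the job in, once; it reports no verdict.
Trained networks look in the newest picture that a camera, given by its name, has taken for a name from the list of things; names that differ only in an ending like _2 or _b are one class to them, and where a whole thing is asked for, a point or a joint stands for the part that bears it (a point fixed in the world has none). Each returns a list of dicts, best first, with "p" (0 to 1); they miss things now and then, are a little off and sometimes report something else, mostly with a low value. They report only what shows in the picture. A call takes as long as a camera call.
- arm.spot_in(camera, target): "xyz" ([x, y, z] in m, in world coordinates, good to about 4 mm: the middle of the surface that is visible of it).
- arm.cut_out(camera, target): "mask" (420x560 bool, what is visible of it).
The state is a dict: "clock": time; "joint_positions": joint angles; "joint_velocities": joint speeds; "joint_torque": joint torques, N m; "ee_pos": TCP position; "orientation": TCP orientation; "wrist_force": force on the tool from outside, world axes, zero at the start; "torque": the same for the moment, N m; "finger_gap": opening from 0.0 (shut) to 1.0 (fully open).
Only numpy, scipy, OpenCV 4.12 (cv2) and the standard library are available. Lean on these libraries where they do the work, as an engineer would, in place of code of your own. Each camera call takes 0.05 s, during which the arm holds its last target.

### The job

Before the induction heater is switched on its cooling water must flow: fully open the lever ball valve on the pipe that carries the round pressure gauge, turning the lever a quarter turn anticlockwise (seen from above) up to its stop so that it lies along its pipe. Leave the handles of the other two valves where they are.

Things in the scene. Friction and masses are not known exactly. Their poses are not given: they have to be found in the camera images.
- coil_handle (a joint): Lever of the gauge pipe's ball valve, turning on a vertical stem, rad: 0 = shut (hard stop, lever square across its pipe), grows anticlockwise seen from above, 1.571 = fully open (hard stop, lever along its pipe, pointing away from the gauge). Starts at 0 to 0.45; stiff (about 4 N at the sleeve), stays where left. Gauge: 50 mm drum, white face up, 68 mm from the stem, top 115 mm above the bench.
- coil_grip (a point): Centre of the black sleeve on that lever: sleeve 60 long, 22 wide, 12 mm high, its centre 115 mm above the bench, free below down to the pipe. x points outward along the lever and turns with it, z up. The stem's axis is 85 mm behind (-x), the lever's end 30 mm ahead. The pipe is 21 mm thick (brass valve body 40 mm), 200 mm long, its axis 60 mm above the bench.
- spare_grip (a point): Sleeve centre of a lever valve of the same make and size on a like pipe without gauge, also shut or nearly; same axes and offsets as coil_grip. Not to be turned. The three pipes stand about 250 mm apart, each pointing roughly away from the robot, in any order.
- air_grip (a point): Point on the small two-winged black handle (80 mm over the wings, 10 thick, 16 mm high) of the third valve, on a like pipe without gauge: on one wing, 30 mm from the stem, 109 mm above the bench. x points outward along the wing, z up. Starts open or nearly. Not to be turned.

How it is judged:
At the end, for the whole second after the job is handed in: The lever on the gauge pipe is at rest within 10 degrees of its open stop (joint above 1.396 rad); the sleeve of the other lever is within 20 mm, and the wing handle's point within 12 mm, of where they started (value of joint coil_handle above 1.396 rad and velocity of joint coil_handle between -0.05 and 0.05 rad/s and distance of spare_grip from where it was at the start of the episode below 0.02 m and distance of air_grip from where it was at the start of the episode below 0.012 m); the robot touches nothing.
It fails at once if the lever of the pipe without gauge is turned (its sleeve moves more than 20 mm) (distance of spare_grip from where it was at the start of the episode above 0.02 m).
It fails at once if the winged handle is turned (its point moves more than 12 mm) (distance of air_grip from where it was at the start of the episode above 0.012 m).
It also fails if it takes over 38 s, if anything falls off the work surface, if the arm or the gripper's body presses on something with over 40 N, if the wrist force passes 120 N, or if a joint passes its speed limit or range.

## Working session

There is one attempt and no reset: what is moved stays moved. The work goes in short steps, Python scripts to look and compute and a shell command to move; the robot and the scene stay as the last step left them, time stands still between calls to the robot, and variables do not carry over. Pictures are saved under pics/ and viewed, and the job is handed in when it is done.

```bash
mkdir -p pics; ls
python3 - <<'E'
from station import arm
import cv2
s=arm.observe();print(s)
for c in ["scene","side"]:
    im,d=arm.read_camera(c);cv2.imwrite(f"pics/{c}0.png",im[:,:,::-1])
    for t in ["coil_grip","spare_grip","air_grip","coil_handle"]:
        for r in arm.spot_in(c,t)[:3]: print(c,t,r)
E
```

```text
pics
{'clock': 0.0, 'joint_positions': array([-1.49734020e+00,  2.63525536e-01, -4.89647529e-02,  1.25940136e+00,
       -1.01735063e-05,  1.41548319e+00]), 'joint_velocities': array([ 0.00267994, -0.00129118, -0.00112443,  0.00107686,  0.00027998,
        0.00049812]), 'joint_torque': array([ 2.77666368e-03, -6.37626457e+01,  3.84568334e+01,  1.35265957e-02,
        1.23928307e-04,  1.13751253e-05]), 'ee_pos': array([ 0.11902282, -0.51103308,  0.23081354]), 'orientation': array([-3.99330591e-04,  7.83191759e-01, -6.21780000e-01, -3.74827536e-04]), 'wrist_force': array([-0.03073369,  0.08510043,  0.91646888]), 'torque': array([-0.06810665, -0.00925656, -0.00173895]), 'finger_gap': 0.9977663651336633}
scene coil_grip {'xyz': [0.4961, 0.1765, 0.1143], 'p': 0.61}
scene spare_grip {'xyz': [0.4754, -0.3135, 0.1106], 'p': 0.58}
scene air_grip {'xyz': [0.4835, 0.01, 0.1133], 'p': 0.78}
scene coil_handle {'xyz': [0.5011, 0.1822, 0.1195], 'p': 0.6}
side coil_grip {'xyz': [0.4951, 0.1904, 0.1123], 'p': 0.72}
side spare_grip {'xyz': [0.4739, -0.3045, 0.1081], 'p': 0.57}
side air_grip {'xyz': [0.479, 0.01, 0.1143], 'p': 0.97}
side coil_handle {'xyz': [0.4913, 0.193, 0.1068], 'p': 0.91}
```

View pics/scene0.png

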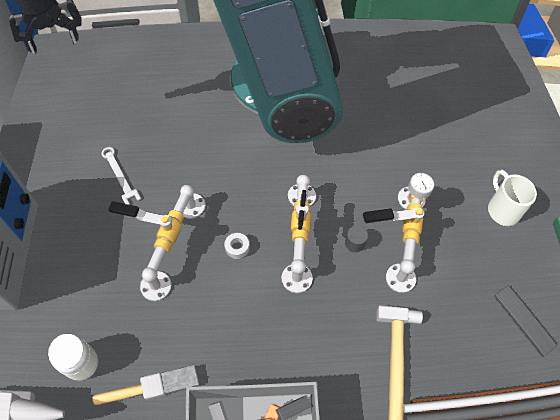

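View pics/side0.png

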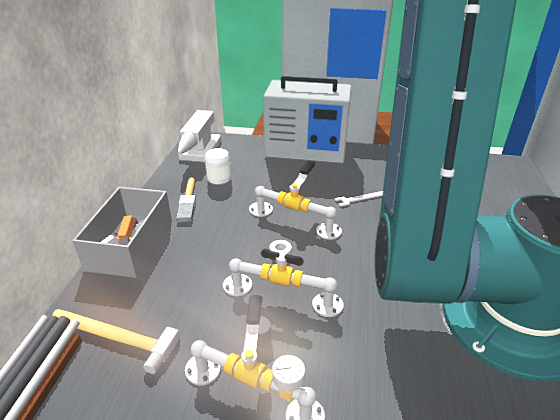

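The gauge (white face, scene pixel 422,185) is on the right-hand (+y) pipe. Its lever's sleeve is at (378,215) and points to -y, and its stem is near (418,213). The middle pipe has the wing handle and the left pipe has the spare lever. Next I'll measure the geometry.

```bash
cat > h.py <<'E'
import numpy as np,cv2
from station import arm
def cloud(c,d):
    m=arm.camera_model(c);K=np.array(m["intrinsics"]);D=np.array(m["D"]);T=np.array(m["extrinsics"])
    h,w=d.shape;u,v=np.meshgrid(np.arange(w),np.arange(h))
    p=cv2.undistortPoints(np.stack([u,v],-1).reshape(-1,1,2).astype(float),K,D).reshape(h,w,2)
    P=np.dstack([p[...,0]*d,p[...,1]*d,d])
    return P@T[:3,:3].T+T[:3,3]
E
python3 - <<'E'
from h import *
for c in ["scene","side"]:
    im,d=arm.read_camera(c);W=cloud(c,d);np.savez(f"{c}.npz",im=im,d=d,W=W)
    print(c,np.array(arm.camera_model(c)["extrinsics"])[:3,3])
    ok=d>0
    reg=ok&(W[...,0]>.3)&(W[...,0]<.7)&(W[...,1]>.05)&(W[...,1]<.4)&(W[...,2]>.10)&(W[...,2]<.135)
    im=im.astype(int);mx=im.max(2);mn=im.min(2)
    for nm,m in dict(black=reg&(mx<70),white=reg&(mn>190),lev=reg).items():
        P=W[m]; 
        if len(P): print(nm,len(P),P.mean(0).round(4),P.min(0).round(3),P.max(0).round(3))
    P=W[reg&(mx<70)][:,:2];q=P-P.mean(0);u,s,vt=np.linalg.svd(q,full_matrices=False);print(vt[0],s/np.sqrt(len(P)))
    # pipe axis: z .05-.08
    pr=ok&(W[...,0]>.3)&(W[...,0]<.7)&(W[...,1]>.1)&(W[...,1]<.4)&(W[...,2]>.05)&(W[...,2]<.095)&(mx>110)
    P=W[pr];print("pipe",len(P),P.mean(0)); 
    b=np.array(P[:,:2],np.float32);print(cv2.fitLine(b,cv2.DIST_HUBER,0,.01,.01).ravel())
    ye=ok&(W[...,1]>.1)&(W[...,1]<.4)&(im[...,0]>150)&(im[...,2]<90)&(W[...,2]>.03)&(W[...,0]<.6)
    print("brass",W[ye].mean(0),W[ye&(W[...,2]>.1)].round(3)[:20])
E
```

```text
scene [ 0.97852761 -0.0714653   0.94494044]
black 323 [0.5031 0.1522 0.119 ] [0.489 0.124 0.11 ] [0.516 0.183 0.123]
white 522 [0.4507 0.2429 0.1103] [0.403 0.186 0.101] [0.507 0.282 0.118]
lev 1065 [0.4706 0.2126 0.1122] [0.403 0.124 0.1  ] [0.516 0.282 0.123]
[ 0.10109933 -0.99487634] [0.01709811 0.00640187]
pipe 931 [0.52381885 0.22640881 0.0702618 ]
[ 0.9611239  -0.2761175   0.52381885  0.22640881]
brass [0.49966694 0.23551139 0.07078978] [[0.494 0.232 0.111]
 [0.496 0.232 0.109]
 [0.495 0.234 0.109]
 [0.496 0.235 0.106]
 [0.496 0.237 0.106]
 [0.498 0.238 0.108]]
side [0.37874325 0.6363726  0.67608625]
white 1187 [0.4487 0.2459 0.1104] [0.402 0.183 0.1  ] [0.506 0.285 0.117]
lev 1729 [0.4602 0.2278 0.1121] [0.402 0.124 0.1  ] [0.513 0.285 0.122]<stdin>:11: RuntimeWarning: Mean of empty slice.
  ret = um.true_divide(
Traceback (most recent call last):
IndexError: index 0 is out of bounds for axis 0 with size 0
```

Run:
```python
import cv2
im=cv2.imread("pics/scene0.png")[140:320,330:470];cv2.imwrite("pics/scrop.png",cv2.resize(im,None,fx=4,fy=3.3,interpolation=cv2.INTER_CUBIC))
```

```text
(no output)
```

View pics/scrop.png

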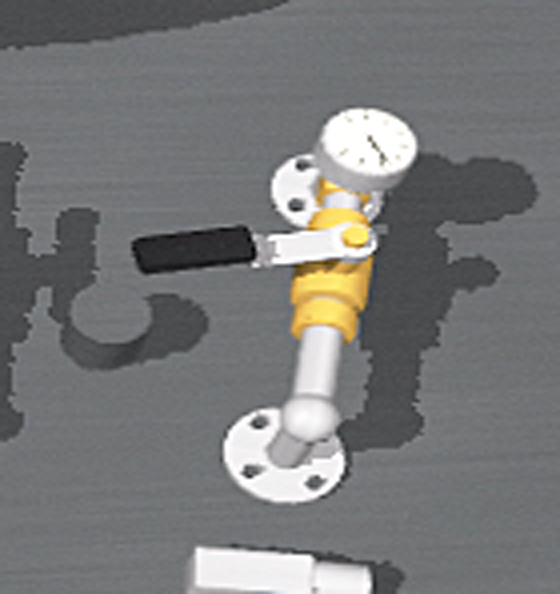

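```bash
python3 -m jog '[[[-56,-52.5,0,0,0,-83,-1],[-56,-52.5,0,0,0,-83,-1],[-56,-52.5,0,0,0,-83,-1],[-56,-52.5,0,0,0,-83,-1],[-56,-52.5,0,0,0,-83,-1],[-56,-52.5,0,0,0,-83,-1],[-56,-52.5,0,0,0,-83,-1],[-56,-52.5,0,0,0,-83,-1],[-56,-52.5,0,0,0,-83,-1],[-56,-52.5,0,0,0,-83,-1],[-56,-52.5,0,0,0,-83,-1],[-56,-52.5,0,0,0,-83,-1]]]'
cat >> h.py <<'E'
from scipy.spatial.transform import Rotation as R
def rel(p,psi):
    s=arm.observe();q=s["orientation"];A=R.from_quat(q[[1,2,3,0]])
    c,n=np.cos(np.radians(psi)),np.sin(np.radians(psi))
    B=R.from_matrix(np.array([[c,n,0],[n,-c,0],[0,0,-1]]))
    x=A.as_matrix()[:,0]
    print("pos",s["ee_pos"].round(4),"psi",np.degrees(np.arctan2(x[1],x[0])).round(1),"F",s["wrist_force"].round(1),"gap",round(s["finger_gap"],3),"t",s["clock"])
    print("row",(A.inv().apply(np.array(p)-s["ee_pos"])*100).round(2),(A.inv()*B).as_rotvec(degrees=True).round(1))
E
python3 - <<'E'
from h import *
rel([.503,.153,.231],6)
for c in ["scene","side"]:
    z=np.load(c+".npz");W=z["W"];im=z["im"].astype(int)
    m=(W[...,0]>.38)&(W[...,0]<.48)&(W[...,1]>.2)&(W[...,1]<.32)&(W[...,2]>.108)&(W[...,2]<.121)&(im.min(2)>150)
    P=W[m][:,:2].astype(np.float32);print(c,"gauge",len(P),cv2.minEnclosingCircle(P),P.mean(0))
    m=(W[...,0]>.55)&(W[...,0]<.66)&(W[...,1]>.12)&(W[...,1]<.3)&(W[...,2]>.055)&(W[...,2]<.09)
    print("far elbow",m.sum(),W[m].mean(0), W[m][W[m][:,0].argmax()])
E
```

```text
clock: 1.6
ee_pos: [0.3664, -0.0833, 0.2316]
orientation: [0.0, 0.999, 0.054, 0.0]
wrist_force: [2.0, -1.9, 1.0]
finger_gap: 0.998
pos [ 0.3664 -0.0833  0.2316] psi 6.2 F [ 2.  -1.9  1. ] gap 0.998 t 1.6
row [ 16.15 -22.01   0.06] [ 0.  -0.   0.2]
scene gauge 368 ((0.42630741000175476, 0.25680074095726013), 0.025362476706504822) [0.42828166 0.25559863]
far elbow 294 [0.57940851 0.21025017 0.06794106] [0.60229625 0.2061359  0.06193088]
side gauge 767 ((0.4252181649208069, 0.2592080235481262), 0.025321053341031075) [0.4251551  0.26167938]
far elbow 391 [0.5748737  0.21867782 0.0676988 ] [0.60154123 0.21379255 0.06039257]
```

```bash
python3 -m jog '[[[16.1,-22,0,0,0,0,-1],[16.1,-22,0,0,0,0,-1],[16.1,-22,0,0,0,0,-1],[16.1,-22,0,0,0,0,-1],[16.1,-22,0,0,0,0,-1],[16.1,-22,0,0,0,0,-1],[16.1,-22,0,0,0,0,-1],[16.1,-22,0,0,0,0,-1],[16.1,-22,0,0,0,0,-1],[16.1,-22,0,0,0,0,-1]]]'
python3 - <<'E'
from h import *
rel([.503,.153,.092],6)
im,d=arm.read_camera("wrist");W=cloud("wrist",d);cv2.imwrite("pics/w1.png",im[:,:,::-1])
for r in arm.spot_in("wrist","coil_grip")[:2]:print(r)
im=im.astype(int)
m=(d>0)&(W[...,2]>.112)&(W[...,2]<.127)&(im.max(2)<80)&(W[...,1]>.08)&(W[...,1]<.22)
P=W[m];print(len(P),P.mean(0),P.min(0),P.max(0));
if len(P)>9:print(cv2.minAreaRect(P[:,:2].astype(np.float32)*1000))
E
```

```text
clock: 2.43
ee_pos: [0.5031, 0.1497, 0.2312]
orientation: [0.0, 0.999, 0.051, -0.0]
wrist_force: [0.1, -0.4, -0.6]
finger_gap: 0.998
pos [0.5031 0.1497 0.2312] psi 5.9 F [ 0.1 -0.4 -0.6] gap 0.998 t 2.4333
row [ 0.03 -0.33 13.92] [ 0.   0.  -0.1]
{'xyz': [0.4938, 0.1872, 0.1142], 'p': 0.61}
1868 [0.49949134 0.15865068 0.12130218] [0.4865313  0.12710117 0.11534593] [0.51256802 0.18688446 0.12403403]
((499.81195068359375, 156.96043395996094), (21.860244750976562, 59.1312141418457), 6.404443740844727)
```

View pics/w1.png

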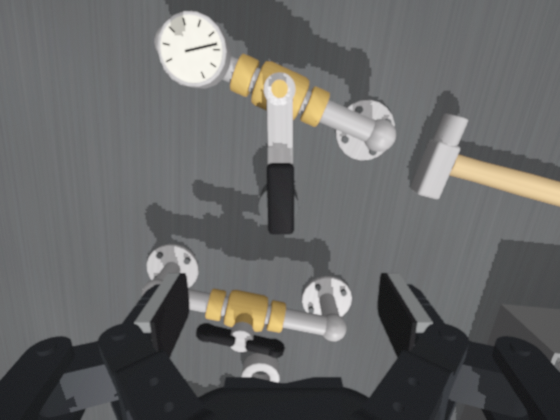

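The wrist picture shows the sleeve at (280,200), and the gauge (192,48) is on this same pipe. The measured sleeve is 59x22 mm, which matches the spec. Its centre is (0.500, 0.157) and the lever is at -84°. The stem is about (0.4905, 0.2415), and the open direction is about -15°.

```bash
python3 -m jog '[[[-0.25,-0.75,6,0,0,0,-1],[-0.25,-0.75,6,0,0,0,-1],[-0.25,-0.75,13.9,0,0,0,-1],[-0.25,-0.75,13.9,0,0,0,-1],[-0.25,-0.75,13.9,0,0,0,-1],[-0.25,-0.75,13.9,0,0,0,0.3],[-0.25,-0.75,13.9,0,0,0,0.3],[-0.25,-0.75,13.9,0,0,0,0.3],[-0.25,-0.75,13.9,0,0,0,0.3],[-0.25,-0.75,13.9,0,0,0,0.3]]]' 20
python3 - <<'E'
from h import *
S=np.array([.4905,.2415])
for a in [-60,-40,-25,-15,-10]:
    r=np.radians(a);print(a);rel([*(S+.085*np.array([np.cos(r),np.sin(r)])),.092],a+90)
E
```

```text
clock: 3.37
ee_pos: [0.501, 0.1574, 0.0937]
orientation: [-0.0, 0.999, 0.051, 0.001]
wrist_force: [0.0, 0.0, -0.8]
finger_gap: 0.349
-60
pos [0.501  0.1574 0.0937] psi 5.9 F [ 0.   0.  -0.8] gap 0.349 t 3.3667
row [ 3.29 -0.72  0.17] [  0.   -0.1 -24.1]
-40
pos [0.501  0.1574 0.0937] psi 5.9 F [ 0.   0.  -0.8] gap 0.349 t 3.3667
row [ 5.73 -2.37  0.18] [  0.   -0.1 -44.1]
-25
pos [0.501  0.1574 0.0937] psi 5.9 F [ 0.   0.  -0.8] gap 0.349 t 3.3667
row [ 7.11 -4.11  0.18] [  0.1  -0.1 -59.1]
-15
pos [0.501  0.1574 0.0937] psi 5.9 F [ 0.   0.  -0.8] gap 0.349 t 3.3667
row [ 7.76 -5.44  0.19] [  0.1  -0.1 -69.1]
-10
pos [0.501  0.1574 0.0937] psi 5.9 F [ 0.   0.  -0.8] gap 0.349 t 3.3667
row [ 7.99 -6.15  0.19] [  0.1  -0.1 -74.1]
```

```bash
python3 -m jog '[[[0.8,0,0,0,0,-6,0.3],[1.7,-0.2,0,0,0,-12,0.3],[2.5,-0.4,0,0,0,-18,0.3],[3.3,-0.7,0,0,0,-24,0.3],[4.1,-1.2,0,0,0,-30.7,0.3],[4.95,-1.75,0,0,0,-37.4,0.3],[5.7,-2.35,0,0,0,-44,0.3],[6.2,-2.9,0,0,0,-49,0.3],[6.7,-3.5,0,0,0,-54,0.3],[7.1,-4.1,0,0,0,-59,0.3],[7.1,-4.1,0,0,0,-59,0.3]]]'
python3 - <<'E'
from h import *
S=np.array([.4905,.2415])
for a in [-15,-12,-9]:
    r=np.radians(a);print(a);rel([*(S+.085*np.array([np.cos(r),np.sin(r)])),.093],a+90)
E
```

```text
clock: 4.28
ee_pos: [0.5671, 0.2061, 0.0928]
orientation: [0.0, 0.843, 0.538, 0.0]
wrist_force: [0.4, 0.7, -0.4]
finger_gap: 0.347
-15
pos [0.5671 0.2061 0.0928] psi 65.2 F [ 0.4  0.7 -0.4] gap 0.347 t 4.2833
row [ 1.45 -0.06 -0.02] [ 0.  -0.  -9.8]
-12
pos [0.5671 0.2061 0.0928] psi 65.2 F [ 0.4  0.7 -0.4] gap 0.347 t 4.2833
row [ 1.89 -0.15 -0.02] [  0.   -0.  -12.8]
-9
pos [0.5671 0.2061 0.0928] psi 65.2 F [ 0.4  0.7 -0.4] gap 0.347 t 4.2833
row [ 2.32 -0.26 -0.02] [  0.   -0.  -15.8]
```

```bash
python3 -m jog '[[[0.7,0,0,0,0,-5,0.3],[1.2,-0.05,0,0,0,-8,0.3],[1.45,-0.06,0,0,0,-9.8,0.3],[1.6,-0.1,0,0,0,-10,0.3]]]'
python3 - <<'E'
from h import *
rel([.567,.206,.093],65)
im,d=arm.read_camera("wrist");cv2.imwrite("pics/w2.png",im[:,:,::-1])
E
```

```text
clock: 4.62
ee_pos: [0.5721, 0.2194, 0.0925]
orientation: [0.001, 0.794, 0.607, -0.001]
wrist_force: [-4.6, -15.4, 3.7]
finger_gap: 0.351
pos [0.5721 0.2194 0.0925] psi 74.8 F [ -4.6 -15.4   3.7] gap 0.351 t 4.6167
row [-1.42 -0.14 -0.04] [0.  0.1 9.8]
```

View pics/w2.png

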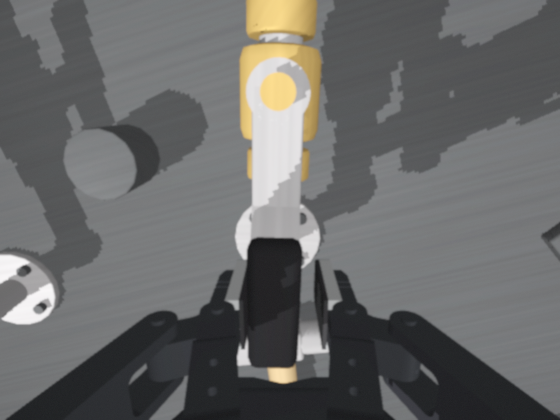

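The lever at (278,90)–(275,330) is now in line with the brass body. The 16 N reaction, against about 4 N of stem friction, shows it is on the stop. I'll centre the fingers, open them and lift clear.

```bash
python3 -m jog '[[[-0.5,0,0,0,0,0,0.3],[-0.5,0,0,0,0,0,0],[-0.5,0,0,0,0,0,-0.2],[-0.5,0,0,0,0,0,-0.2],[-0.5,0,-3,0,0,0,-0.2],[-0.5,0,-6,0,0,0,-0.2],[-0.5,0,-9,0,0,0,-0.2],[-0.5,0,-12,0,0,0,-0.2],[-0.5,0,-14,0,0,0,-0.2],[-0.5,0,-14,0,0,0,-0.2],[-0.5,0,-14,0,0,0,-0.2]]]'
python3 - <<'E'
from h import *
rel([.567,.206,.093],65)
im,d=arm.read_camera("wrist");W=cloud("wrist",d);cv2.imwrite("pics/w3.png",im[:,:,::-1])
im=im.astype(int)
m=(d>0)&(W[...,2]>.112)&(W[...,2]<.127)&(im.max(2)<80)&(W[...,1]>.15)&(W[...,1]<.3)&(W[...,0]>.52)&(W[...,0]<.65)
P=W[m];print(len(P),P.mean(0));print(cv2.minAreaRect(P[:,:2].astype(np.float32)*1000))
im,d=arm.read_camera("scene");cv2.imwrite("pics/s3.png",im[:,:,::-1])
for t in ["spare_grip","air_grip"]: print(arm.spot_in("scene",t)[:1])
E
```

```text
clock: 5.58
ee_pos: [0.5718, 0.2157, 0.2332]
orientation: [0.0, 0.794, 0.608, 0.001]
wrist_force: [0.8, 0.5, -1.4]
finger_gap: 0.595
pos [0.5718 0.2157 0.2332] psi 74.9 F [ 0.8  0.5 -1.4] gap 0.595 t 5.5833
row [-1.08 -0.23 14.01] [ 0.1 -0.1  9.9]
1730 [0.56899712 0.21741856 0.12005678]
((570.611328125, 217.0628204345703), (21.860122680664062, 59.21554946899414), 73.15923309326172)
[{'xyz': [0.4733, -0.3114, 0.1111], 'p': 0.94}]
[{'xyz': [0.4826, 0.008, 0.1161], 'p': 0.69}]
```

View pics/w3.png

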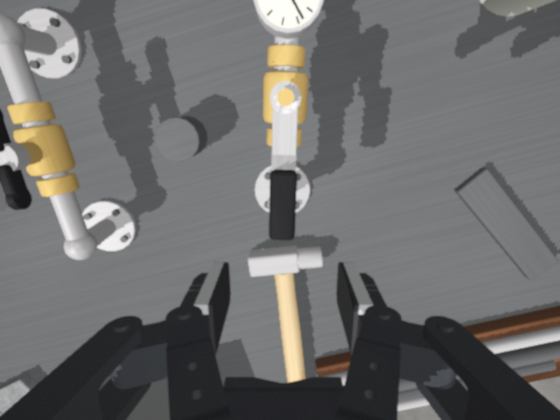

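View pics/s3.png

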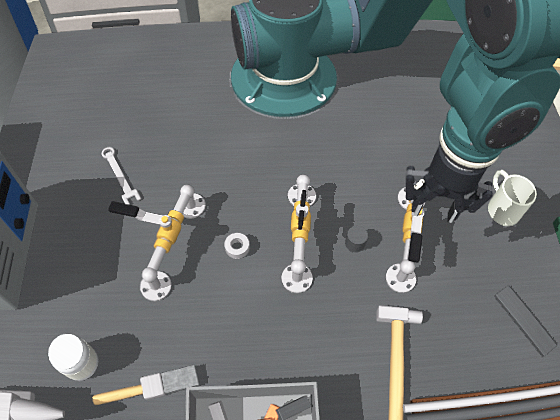

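In the wrist picture, the gauge (289,5), stem (286,97) and sleeve (283,205) all lie on one line, so the lever is open. The scene picture shows the other two handles unchanged and the gripper clear.

```bash
python3 -c "
from station import arm
print(arm.hand_in())"
```

```text
the job is handed in; nothing more can be done
None
```

The gauge pipe's valve is open: I put the fingers loosely around the lever's sleeve, turned it anticlockwise onto its stop, then opened the fingers and lifted clear. The job was handed in just after 5.6 s of the 38 s allowed, and it gave no verdict.

- **Lever:** it turned about 67°, having started partly open, and now points along -16.8°, against a pipe fit of about -16°. At the stop the wrist force rose to about 16 N, against roughly 4 N for the stem alone. In the last wrist picture the gauge, stem and sleeve lie on one line.
- **Other two valves:** the network put the spare lever's sleeve and the wing handle within about 4 mm of their first readings, which is its own accuracy.
- **Contact:** the gripper was lifted to 0.23 m, with only noise-level wrist force.
- **Disagreement:** the network's points for the gauge lever's sleeve were 20–40 mm off, towards the stem. I used the sleeve measured from depth instead (59 x 22 mm, matching the given size).

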